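# Hold the scanner cover just under its balance point

## Robot

A 6-joint arm with a two-finger parallel gripper is mounted at the origin on the work surface. World frame = base frame: x ahead of the robot, y to its left, z up, the work surface at z = 0. Lengths are in mm, angles in degrees, forces in N, time in s.
With the tool pointing down it reaches from about 300 to 850 mm from the base axis. Payload 4.2 kg.
Tool frame: the origin (TCP) lies between the finger pads; the fingertips stand ahead of it and the grasp point (between the pads) lies 8 mm behind it (env.tip_reach is the x of the fingertips in the tool frame, in mm); x points along the fingers, y is the direction in which the jaws open and shut, and the axes are right-handed (so a half turn about x gives the same grasp; the last joint's range is limited). The gripper opens to 91 mm and grips with 3 to 60 N. Pads are 32 mm wide; open, the fingers measure 118 mm over their backs; the gripper's body (76 mm by 178 mm) begins 60 mm behind the grasp point.
Start: joints at [-74.771, 18.312, 89.639, -0, 72.044, -1.146], TCP at [162.11, -551.691, 224.976] pointing down, gripper open.
Joint ranges: [-177.97, 177.97], [-48.28, 115.42], [12.27, 149.76], [-77.06, 257.06], [2.81, 150.46], [-146.56, 146.56]. Speed limits (degrees/s): [147.25, 147.25, 180, 180, 180, 180].

## Interface

Orientations are given as [roll, pitch, yaw] about the fixed x, y, z axes, in that order (R = Rz(yaw) Ry(pitch) Rx(roll)).
In Python, from workcell import env, cams gives the robot as it stands.
- The arm moves only by the tool arm_command, never from a script. Its argument "deltas" is a list of rows, each a list of 3 entries, a list of its own where there are three numbers: the opening, from 0 (shut) to 1 (fully open), then the shift along the world's x, y, z in mm, then the turn about the world's z in rad. A call has 1 to 20 rows; each row is the pose to reach, as a shift and turn from the pose commanded when the call began; what a row does not reach only later rows make up. A row lasts 1/10 s, in which the tool goes at most 50 mm and 8.59 degrees, less where a joint would pass 70% of its speed; a pose out of reach is approached as far as the arm can. A call with a gripper value outside its range is refused whole. The fingers move at their own pace and stop on an object; "grip_force" is the grip in N (left out, the last holds). Time passes only in rows, so rows that repeat a pose let the fingers close. It gives the time, the measured TCP pose, the force and the opening at its end, in the units of the state.
- env.state(): the state, without advancing time (a new reading comes with each control period).
- cams.grab_frame(name): name is "scene" or "top"; returns a dict with "img" (384x512x3 uint8, red, green, blue), "K" (3x3 intrinsics, pixels), "dist" ([k1, k2, p1, p2, k3] as OpenCV has them; the pictures are not rectified), "rvec" (rotation vector, rad) and "tvec" (3), from world to camera coordinates, as OpenCV has them. Camera axes: x right, y down, z forward; pixel columns grow to the right and rows downward; lengths in mm; the calibration is good to about 2 mm. A picture is of the moment at which its call begins. There is no depth.
- env.job_done(): hands the job in, once; it reports no verdict.
Trained networks look in a picture, given as the dict that the camera call returned (one of the last four; its "shot" number tells which), for a name from the list of things; names that differ only in an ending like _2 or _b are one class to them, and where a whole thing is asked for, a point or a joint stands for the part that bears it (a point fixed in the world has none). Each returns a list of dicts, best first, with "conf" (0 to 1); they miss things now and then, are a little off and sometimes report something else, mostly with a low value. They report only what shows in the picture. A call takes as long as a camera call.
- cams.silhouettes(picture, name): "region" (384x512 bool, what is visible of it) and "centre" ([column, row] in pixels, amid what is visible of it).
The state is a dict: "time_s": time; "qpos": joint angles; "qvel": joint speeds; "effort": joint torques, N m; "ee_pos": TCP position; "ee_rot": TCP orientation; "force": force on the tool from outside, world axes, zero at the start; "torque": the same for the moment, N m; "gripper_width": finger opening in mm.
Only numpy, scipy, OpenCV 4.12 (cv2) and the standard library are available. Lean on these libraries where they do the work, as an engineer would, in place of code of your own. Each camera call takes 0.05 s, during which the arm holds its last target.

## Task

I am about to trim the hinge springs of the flatbed evidence scanner and need both hands at the adjusters. Take its cover by the bow handle and raise it gently, under control, to about ten degrees past its balance point so that the springs take over, then ease it back and hold it still about five degrees below the balance point, where on its own it would fall shut. Do not let it fly up or slam, leave the things around it where they are, and finish while still holding the cover there by the handle.

Things in the scene. Friction and masses are not known exactly. Their poses are not given: they have to be found in the camera images.
- scanner: The flatbed scanner's grey base, a box 340 x 400 x 92 mm fixed on the bench; origin on its underside, x towards its rear (roughly away from the robot), z up. Its cover, an off-white shell 290 x 400 x 30 mm (top 124 mm above the bench when shut), swings on two coil-spring hinges along the rear. Front edge of the cover: 152 mm in front of (-x) the origin.
- bow_handle: Dark steel bow handle on the cover, near its front edge; origin in the middle of its bar. Bar: round, 14 mm thick, along its y, 96 mm clear between the legs, 42 mm (centre) above the cover's top; level and 167 mm above the bench when shut. It turns with the cover: x points to the hinge, z square to the cover. The bar may turn in the fingers: the gripper can keep pointing straight down.
- cover_hinge (a point): Point on the cover's hinge axis, half-way along it, 109 mm above the bench, fixed to the scanner. y is the hinge axis, x points level to the scanner's rear (away from the handle), z up. With the cover shut the handle bar lies 270 mm in front of (-x) and 57 mm above this axis; opening turns it about this axis.
- cover (a joint): Opening angle of the 1.8 kg cover, rad: 0 shut (its start), grows as the handle side rises, end stop 1.2. Balance point 0.56 (32 degrees): below it the cover sinks shut by itself, above it its springs swing it up by themselves. Push at the handle: 1.2 N lift when shut, nil at balance, 0.4 N at 0.1 rad to either side; hardly any friction. Gentle is slower than 0.8 rad/s (handle 0.2 m/s).
- screwdriver_mid (a point): Bystander: screwdriver 190 mm long lying on the bench near the scanner, along this point's x axis; point at its middle.
- jar_mid (a point): Bystander: amber glass specimen jar, 54 mm across and 75 mm tall, standing near the scanner; point at its centre.
- hinge_cap_mid (a point): Bystander: grey plastic hinge cap, a channel 45 x 85 x 34 mm standing near the scanner; point at its centre.
- loupe_mid (a point): Bystander: dark folding stand magnifier 55 x 55 x 63 mm standing near the scanner; point at its centre.

How it is judged:
By the outcome, as a careful person would: the job done as asked, in the order asked, and still so for the second after the job is handed in, while the arm keeps its last pose, push and grip.
It also fails if it takes over 38 s, if anything falls off the work surface, if the arm or the gripper's body presses on something with over 40 N, if the wrist force passes 120 N, or if a joint passes its speed limit or range.

## Working session

There is one attempt and no reset: what is moved stays moved. The work goes in short steps, Python scripts to look and compute and a tool call to move; the robot and the scene stay as the last step left them, time stands still between calls to the robot, and variables do not carry over. Pictures are saved under pics/ and viewed, and the job is handed in when it is done.

Besides the shell and the picture viewer there is one more tool, called after "Request:" by a JSON object that holds its "name" and its "arguments", one argument or row to a line. arm_command: Moves the arm, as the interface text tells. Its arguments: {"type":"object","properties":{"deltas":{"type":"array","items":{"type":"array"}},"grip_force":{"type":"number"}},"required":["deltas"]}

```bash
ls; mkdir -p pics
python3 - <<'E'
from workcell import env, cams
import cv2,numpy as np,pickle
print(env.state(), env.tip_reach)
fr={}
for n in("scene","top"):
    f=cams.grab_frame(n); cv2.imwrite(f"pics/{n}0.png",f["img"][:,:,::-1])
    print(n,f["K"],f["dist"],f["rvec"],f["tvec"])
    s={}
    for t in("bow_handle","scanner","cover","screwdriver_mid","jar_mid","hinge_cap_mid","loupe_mid"):
        s[t]=cams.silhouettes(f,t)
        print(n,t,[(round(r["conf"],2),np.round(r["centre"],1),r["region"].sum()) for r in s[t]][:3])
    f["sil"]=s; fr[n]=f
pickle.dump(fr,open("f0.pkl","wb"))
E
```

```text
pics
{'time_s': 0.0, 'qpos': array([-7.47701752e+01,  1.83519077e+01,  8.97061100e+01,  3.30908507e-04,
        7.20431602e+01, -1.14576330e+00]), 'qvel': array([ 0.00434611, -0.09504261, -0.01095473,  0.00767319,  0.02575144,
       -0.03255596]), 'effort': array([ 1.74060817e-03, -4.12457621e+01, -2.31968057e+01,  7.29765859e-02,
        4.57936130e-02, -1.51984709e-04]), 'ee_pos': array([ 161.98907338, -551.21017982,  224.11959241]), 'ee_rot': array([-91.32392197,  89.89882162, 105.05156384]), 'force': array([0.048397  , 0.61677829, 0.30046336]), 'torque': array([-0.02750009, -0.0234925 ,  0.03863998]), 'gripper_width': 91.18527338058419} 11.0
scene [[469.36953795   0.         257.67108852]
 [  0.         469.36953795 195.93768613]
 [  0.           0.           1.        ]] [-0.07909101  0.          0.          0.          0.        ] [ 1.84306785  1.61287808 -0.68523194] [-151.57115068 -303.30266515 1825.75820146]
scene bow_handle [(0.53, array([300.3, 174. ]), np.int64(278))]
scene scanner [(0.57, array([304.8, 234.8]), np.int64(17456))]
scene cover [(0.7, array([299.9, 213.6]),
[... 335 characters left out ...]
     0.           1.        ]] [-0.04849723  0.          0.          0.          0.        ] [ 2.15612602 -2.15398039  0.12473633] [  68.88170188  565.82639338 1422.18634187]
top bow_handle [(0.56, array([215.6, 194.6]), np.int64(268))]
top scanner [(0.81, array([215.7, 150.9]), np.int64(14518))]
top cover [(0.95, array([217.5, 159.7]), np.int64(12745)), (0.7, array([220.6, 156.6]), np.int64(14681))]
top screwdriver_mid [(0.7, array([311.6, 200. ]), np.int64(301))]
top jar_mid [(0.51, array([161.5, 225.6]), np.int64(313))]
top hinge_cap_mid [(0.83, array([280.2, 222.9]), np.int64(389))]
top loupe_mid [(0.64, array([136.5, 190.9]), np.int64(435)), (0.34, array([313.6, 203. ]), np.int64(239))]
```

View pics/scene0.png

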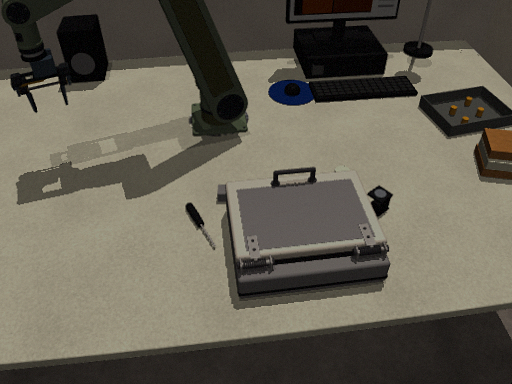

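View pics/top0.png

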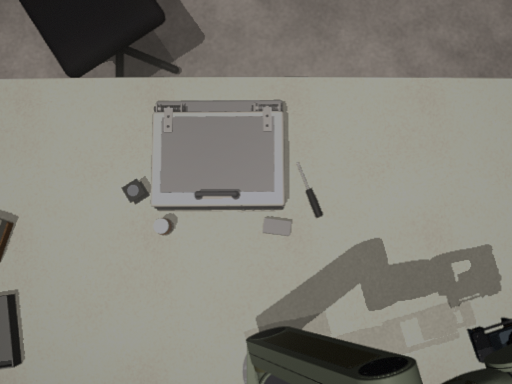

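Run:
```python
import cv2,pickle
fr=pickle.load(open("f0.pkl","rb"))
a=fr["scene"]["img"][130:300,180:430,::-1]; b=fr["top"]["img"][90:260,110:340,::-1]
cv2.imwrite("pics/sc_c.png",cv2.resize(a,None,fx=3.2,fy=3.2,interpolation=cv2.INTER_CUBIC))
cv2.imwrite("pics/top_c.png",cv2.resize(b,None,fx=3.4,fy=3.4,interpolation=cv2.INTER_CUBIC))
```

```text
(no output)
```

View pics/sc_c.png

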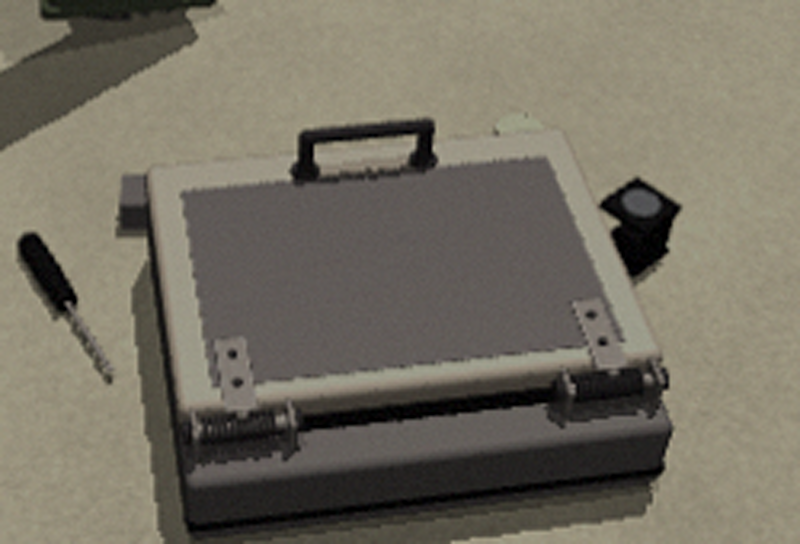

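View pics/top_c.png

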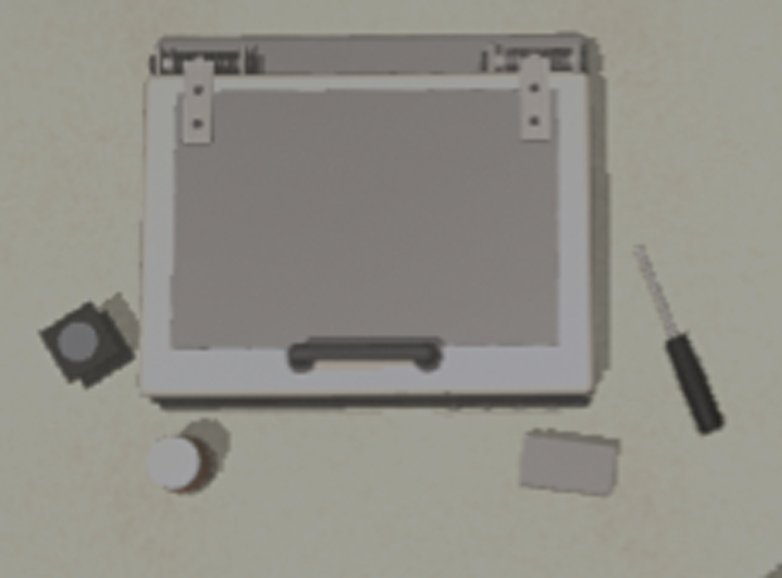

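The scene view shows the shut cover from behind, with the bow handle at about (295,170). In the top view the handle is at about (217,193), with the jar at (162,226), hinge cap at (278,226), loupe at (136,190) and screwdriver at (310,190). I'll zoom in to measure the bar.

Run:
```python
import cv2,pickle,numpy as np
fr=pickle.load(open("f0.pkl","rb"))
a=fr["scene"]["img"][160:195,262:327,::-1]; b=fr["top"]["img"][180:212,185:250,::-1]
a=cv2.convertScaleAbs(cv2.resize(a,None,fx=10,fy=10,interpolation=cv2.INTER_NEAREST),alpha=1.5)
b=cv2.convertScaleAbs(cv2.resize(b,None,fx=10,fy=10,interpolation=cv2.INTER_NEAREST),alpha=1.3)
pad=np.zeros((8,650,3),np.uint8)
im=np.vstack([a[:290],pad,b[:290]])
cv2.imwrite("pics/z.png",im)
```

```text
(no output)
```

View pics/z.png

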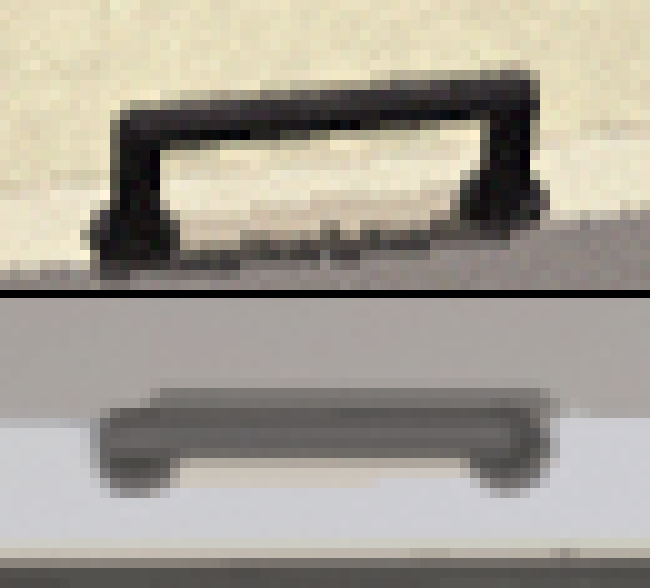

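```bash
cat > h.py <<'E'
import cv2,pickle,numpy as np
from scipy.optimize import least_squares
fr=pickle.load(open("f0.pkl","rb"))
def proj(n,P):
    f=fr[n]; return cv2.projectPoints(np.asarray(P,float).reshape(-1,1,3),f["rvec"],f["tvec"],f["K"],f["dist"])[0].reshape(-1,2)
def ray(n,uv):
    f=fr[n]; p=cv2.undistortPoints(np.array([[uv]],float),f["K"],f["dist"])[0,0]
    R=cv2.Rodrigues(f["rvec"])[0]; return -R.T@f["tvec"].ravel(), R.T@np.array([p[0],p[1],1])
def atz(n,uv,z):
    o,d=ray(n,uv); return o+d*(z-o[2])/d[2]
E
python3 - <<'E'
from h import *
sl=np.array([275.3,172.2]); sr=np.array([312.7,168.9]); tc=np.array([216.5,192.9])
def res(p):
    x,y,z,w=p; d=np.array([-np.sin(w),np.cos(w),0])*52
    c=np.array([x,y,z])
    A=c-d;B=c+d
    s=proj("scene",[A,B])
    t=proj("top",[c])
    return np.r_[(s[0]-sl),(s[1]-sr),(t[0]-tc)]
r=None
for s in(1,):
    r=least_squares(res,[500,-50,150,0]); print(r.x,np.rad2deg(r.x[3]),r.fun)
# cover corners in top
for c in[(148,75),(590,75),(595,394),(141,394)]:
    print(atz("top",(110+c[0]/3.4-.5,90+c[1]/3.4-.5),124 if c[1]<100 else 120))
print("triangulate via z=167:",atz("top",tc,167),atz("scene",(sl+sr)/2,167))
for t,z in(("screwdriver_mid",12),("jar_mid",75),("hinge_cap_mid",34),("loupe_mid",60)):
    s=fr["top"]["sil"][t][0]["region"]; v,u=np.nonzero(s)
    P=np.array([atz("top",(a,b),z) for a,b in zip(u,v)]); print(t,P.min(0),P.max(0))
E
```

```text
[ 5.36598835e+02  1.85646961e+02  1.68546356e+02 -1.16939248e-02] -0.6700125372963113 [ 0.67595886 -0.24230296 -0.97371867  0.21806981 -0.27669544 -0.12188888]
[790.34115683 385.93416743 124.        ]
[789.5471442   -9.55139786 124.        ]
[504.67759743 -12.44282199 120.        ]
[504.22577348 384.29120235 120.        ]
triangulate via z=167: [536.42245747 184.99573955 167.        ] [534.96588869 186.26376893 167.        ]
screwdriver_mid [ 476.857958   -134.47932028   12.        ] [651.3767846  -62.53731893  12.        ]
jar_mid [417.56628731 325.31886644  75.        ] [469.43090543 387.24968543  75.        ]
hinge_cap_mid [419.21411446 -33.938238    34.        ] [469.18162558  50.69725426  34.        ]
loupe_mid [516.70202052 405.72935667  60.        ] [592.09502088 491.54593653  60.        ]
```

Run:
```python
from workcell import env
from scipy.spatial.transform import Rotation as R
s=env.state(); print(s["time_s"],s["ee_pos"],s["qpos"]); M=R.from_euler('xyz',s["ee_rot"],degrees=True).as_matrix(); print(M.round(3))
```

```text
0.8 [ 162.11779697 -551.71032426  225.0210614 ] [-7.47699815e+01  1.83088919e+01  8.96367978e+01 -1.36174794e-03
  7.20427975e+01 -1.14292706e+00]
[[ 0.     0.282 -0.959]
 [-0.    -0.959 -0.282]
 [-1.     0.     0.   ]]
```

Request:
{"name": "arm_command", "arguments": {
  "deltas": [
    [1,[7,15,1],0.03],
    [1,[22,44,5],0.08],
    [1,[41,81,10],0.14],
    [1,[63,125,10],0.22],
    [1,[86,170,10],0.3],
    [1,[108,214,10],0.37],
    [1,[131,258,10],0.45],
    [1,[153,302,10],0.53],
    [1,[176,347,10],0.6],
    [1,[198,391,10],0.68],
    [1,[221,435,10],0.76],
    [1,[243,480,10],0.84],
    [1,[265,524,10],0.91],
    [1,[288,568,10],0.99],
    [1,[310,612,10],1.07],
    [1,[333,657,10],1.14],
    [1,[352,694,10],1.21],
    [1,[367,723,10],1.26],
    [1,[374,738,10],1.285],
    [1,[374,738,10],1.285]
  ],
  "grip_force": 20
}}

```text
time_s: 2.8
ee_pos: [535.8, 187.9, 234.6]
ee_rot: [-85.6, 90.0, -175.5]
force: [0.5, -0.7, -0.6]
gripper_width: 91.3
```

Run:
```python
from workcell import env, cams
import cv2
from scipy.spatial.transform import Rotation as R
s=env.state(); print(s["time_s"],s["ee_pos"],s["qpos"],s["force"]); M=R.from_euler('xyz',s["ee_rot"],degrees=True).as_matrix(); print(M.round(3))
f=cams.grab_frame("scene"); cv2.imwrite("pics/s1.png",cv2.resize(f["img"][90:280,180:430,::-1],None,fx=3,fy=3))
```

```text
2.8 [535.78436166 187.85616971 234.62049768] [1.81561341e+01 1.73416430e+01 8.96435834e+01 8.95545356e-03
 7.30501557e+01 1.79903294e+01] [ 0.50376357 -0.70338022 -0.58963965]
[[-0.001  1.     0.003]
 [-0.     0.003 -1.   ]
 [-1.    -0.001  0.   ]]
```

View pics/s1.png

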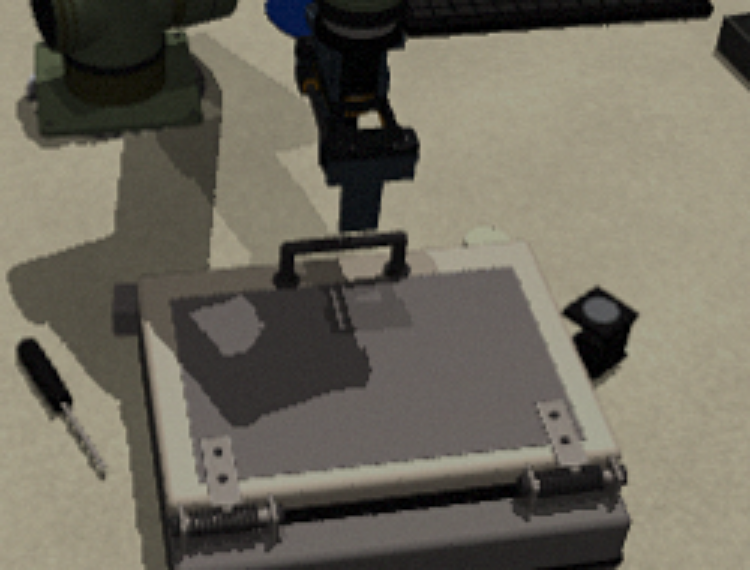

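The gripper now sits over the handle, with the near finger at about (300,160) and the bar's middle at about (294,171). Next I lower it straddling the bar and close.

Request:
{"name": "arm_command", "arguments": {
  "deltas": [
    [1,[0,0,-5],0],
    [1,[0,0,-15],0],
    [1,[0,0,-27],0],
    [1,[0,0,-40],0],
    [1,[0,0,-52],0],
    [1,[0,0,-62],0],
    [1,[0,0,-69],0],
    [1,[0,0,-73],0],
    [1,[0,0,-75],0],
    [1,[0,0,-75],0],
    [1,[0,0,-75],0]
  ]
}}

```text
time_s: 3.95
ee_pos: [536.4, 186.4, 160.4]
ee_rot: [106.4, 89.9, 16.4]
force: [0.5, 0.2, -1.0]
gripper_width: 90.9
```

Run:
```python
from workcell import env, cams
import cv2
s=env.state(); print(s["ee_pos"],s["force"])
f=cams.grab_frame("scene"); cv2.imwrite("pics/s2.png",cv2.resize(f["img"][90:280,180:430,::-1],None,fx=3,fy=3))
```

```text
[536.40865869 186.44746643 160.41888653] [ 0.50259118  0.15951604 -0.96181342]
```

View pics/s2.png

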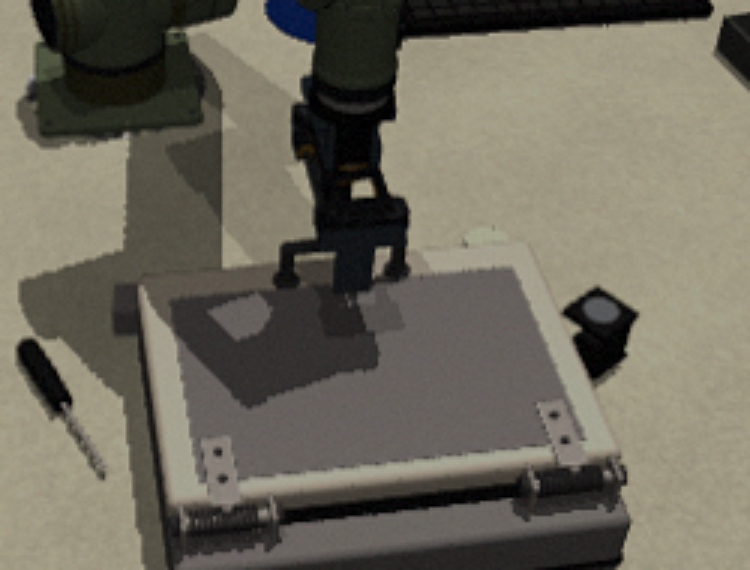

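The rear finger is in front of the bar, between the legs at about (275,180) and (312,180), with clearance on both sides. Closing now.

Request:
{"name": "arm_command", "arguments": {
  "deltas": [
    [0.7,[0,0,0],0],
    [0.5,[0,0,0],0],
    [0.3,[0,0,0],0],
    [0.1,[0,0,0],0],
    [0,[0,0,0],0],
    [0,[0,0,0],0],
    [0,[0,0,0],0],
    [0,[0,0,0],0],
    [0,[0,0,0],0],
    [0,[0,0,0],0]
  ],
  "grip_force": 20
}}

```text
time_s: 5.0
ee_pos: [536.2, 186.3, 160.0]
ee_rot: [91.6, 90.0, 1.6]
force: [1.5, -0.9, -0.7]
gripper_width: 14.0
```

Run:
```python
import numpy as np
p0=np.deg2rad(11.92);R=275.96
for t in [0,.3,.8,1.5,2.5,3.5,4.5,5.5,6.5,7.5,8.5,9.5,10.5,11.5,12.5,13.5,14.2,14.7,15]+list(range(16,44)):
    a=p0+np.deg2rad(t); print(t,round(R*(np.cos(p0)-np.cos(a)),1),round(R*(np.sin(a)-np.sin(p0)),1))
```

```text
0 0.0 0.0
0.3 0.3 1.4
0.8 0.8 3.8
1.5 1.6 7.0
2.5 2.7 11.7
3.5 4.0 16.4
4.5 5.3 21.0
5.5 6.7 25.6
6.5 8.2 30.2
7.5 9.7 34.8
8.5 11.4 39.3
9.5 13.1 43.8
10.5 14.9 48.3
11.5 16.8 52.7
12.5 18.7 57.1
13.5 20.8 61.5
14.2 22.2 64.5
14.7 23.3 66.7
15 24.0 67.9
16 26.2 72.2
17 28.5 76.5
18 30.8 80.6
19 33.3 84.8
20 35.8 88.9
21 38.4 93.0
22 41.0 97.0
23 43.7 101.0
24 46.5 104.9
25 49.4 108.8
26 52.3 112.6
27 55.3 116.4
28 58.4 120.1
29 61.5 123.8
30 64.7 127.4
31 67.9 130.9
32 71.2 134.4
33 74.6 137.9
34 78.0 141.2
35 81.5 144.6
36 85.1 147.8
37 88.7 151.0
38 92.3 154.2
39 96.0 157.2
40 99.8 160.2
41 103.6 163.2
42 107.5 166.0
43 111.4 168.8
```

Request:
{"name": "arm_command", "arguments": {
  "deltas": [
    [0,[0.3,0,1.4],0],
    [0,[0.8,0,3.8],0],
    [0,[1.6,0,7],0],
    [0,[2.7,0,11.7],0],
    [0,[4,0,16.4],0],
    [0,[5.3,0,21],0],
    [0,[6.7,0,25.6],0],
    [0,[8.2,0,30.2],0],
    [0,[9.7,0,34.8],0],
    [0,[11.4,0,39.3],0],
    [0,[13.1,0,43.8],0],
    [0,[14.9,0,48.3],0],
    [0,[16.8,0,52.7],0],
    [0,[18.7,0,57.1],0],
    [0,[20.8,0,61.5],0],
    [0,[22.2,0,64.5],0],
    [0,[23.3,0,66.7],0],
    [0,[24,0,67.9],0],
    [0,[24,0,67.9],0],
    [0,[24,0,67.9],0]
  ]
}}

```text
time_s: 7.0
ee_pos: [559.4, 186.4, 227.8]
ee_rot: [-95.2, 89.9, 174.8]
force: [-4.2, 1.7, 0.1]
gripper_width: 13.3
```

Run:
```python
from workcell import env, cams
import cv2
s=env.state(); print(s["time_s"],s["ee_pos"],s["force"],s["torque"])
f=cams.grab_frame("scene"); cv2.imwrite("pics/s3.png",cv2.resize(f["img"][90:280,180:430,::-1],None,fx=3,fy=3))
```

```text
7.0 [559.40157352 186.40850331 227.7926671 ] [-4.22969463  1.68460307  0.10133441] [0.28668908 0.71018367 0.10663581]
```

View pics/s3.png

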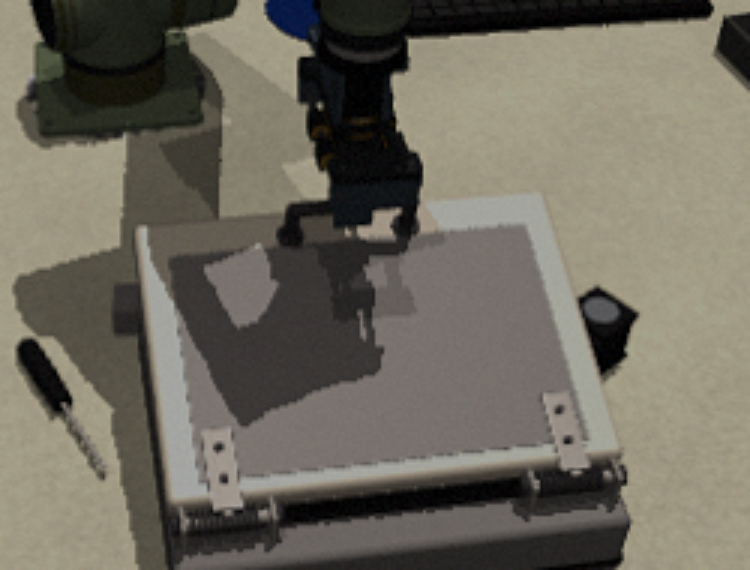

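The grasp holds with a small force of about 4 N. The cover's front edge has lifted to about row 160, and its neighbours haven't moved. Continuing to about 30°.

Request:
{"name": "arm_command", "arguments": {
  "deltas": [
    [0,[0.7,0,1.3],0],
    [0,[1.6,0,3.2],0],
    [0,[3.3,0,6.4],0],
    [0,[5.6,0,10.6],0],
    [0,[8,0,14.8],0],
    [0,[10.5,0,19],0],
    [0,[13.1,0,23.1],0],
    [0,[15.7,0,27.1],0],
    [0,[18.4,0,31.1],0],
    [0,[21.2,0,35],0],
    [0,[24.1,0,38.9],0],
    [0,[27,0,42.7],0],
    [0,[30,0,46.5],0],
    [0,[33.1,0,50.2],0],
    [0,[35.5,0,53],0],
    [0,[37.5,0,55.3],0],
    [0,[39,0,57.1],0],
    [0,[40.7,0,59.5],0],
    [0,[40.7,0,59.5],0],
    [0,[40.7,0,59.5],0]
  ]
}}

```text
time_s: 9.05
ee_pos: [599.6, 186.7, 289.1]
ee_rot: [-130.7, 89.9, 139.3]
force: [-7.9, 1.6, 6.2]
gripper_width: 13.6
```

Run:
```python
from workcell import env, cams
import cv2
s=env.state(); print(s["time_s"],s["ee_pos"],s["force"],s["torque"])
f=cams.grab_frame("scene"); cv2.imwrite("pics/s4.png",cv2.resize(f["img"][90:280,180:430,::-1],None,fx=3,fy=3))
```

```text
9.05 [599.57168661 186.67433654 289.05108065] [-7.91409441  1.58855428  6.21332896] [0.31001056 1.48959788 0.12765486]
```

View pics/s4.png

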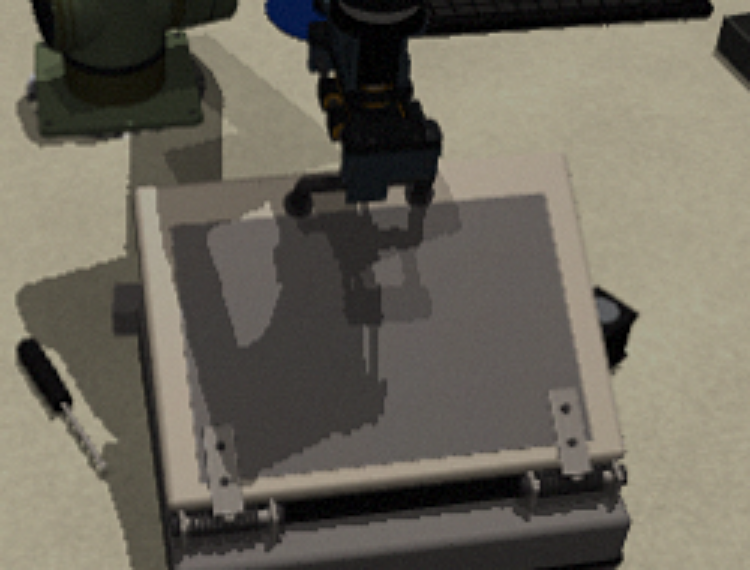

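Run:
```python
import numpy as np
p0=np.deg2rad(11.92);c=np.array([600.8,287.4])
def P(t,R): a=p0+np.deg2rad(t); return np.array([806.1-R*np.cos(a),103+R*np.sin(a)])
print("check",P(30,275.96)-c)
ts=[30.2,30.6,31.2,32,33,34,35,36,37,38,39,40,40.8,41.4,41.8,42]
for i,t in enumerate(ts): print(t,(P(t,275.96+2*min(1,(i+1)/5))-c).round(1))
```

```text
check [-0.03587067 -0.03324102]
30.2 [0.3 1. ]
30.6 [1.3 2.6]
31.2 [3. 5.]
32 [5.4 8.1]
33 [ 8.5 11.9]
34 [11.9 15.3]
35 [15.4 18.6]
36 [19.  21.9]
37 [22.6 25.1]
38 [26.3 28.3]
39 [30.1 31.4]
40 [33.9 34.4]
40.8 [36.9 36.8]
41.4 [39.3 38.5]
41.8 [40.8 39.7]
42 [41.6 40.2]
```

Request:
{"name": "arm_command", "arguments": {
  "deltas": [
    [0,[0.3,0,1],0],
    [0,[1.3,0,2.6],0],
    [0,[3,0,5],0],
    [0,[5.4,0,8.1],0],
    [0,[8.5,0,11.9],0],
    [0,[11.9,0,15.3],0],
    [0,[15.4,0,18.6],0],
    [0,[19,0,21.9],0],
    [0,[22.6,0,25.1],0],
    [0,[26.3,0,28.3],0],
    [0,[30.1,0,31.4],0],
    [0,[33.9,0,34.4],0],
    [0,[36.9,0,36.8],0],
    [0,[39.3,0,38.5],0],
    [0,[40.8,0,39.7],0],
    [0,[41.6,0,40.2],0],
    [0,[41.6,0,40.2],0],
    [0,[41.6,0,40.2],0]
  ]
}}

```text
time_s: 10.9
ee_pos: [642.9, 186.8, 328.1]
ee_rot: [126.0, 89.9, 36.0]
force: [-3.0, 3.1, 4.5]
gripper_width: 13.5
```

Run:
```python
from workcell import env, cams
import cv2,pickle
s=env.state(); print(s["time_s"],s["ee_pos"],s["force"],s["torque"],s["gripper_width"])
f=cams.grab_frame("scene"); g=cams.grab_frame("top"); pickle.dump((f,g),open("f5.pkl","wb"))
cv2.imwrite("pics/s5.png",cv2.resize(f["img"][90:280,180:430,::-1],None,fx=3,fy=3))
cv2.imwrite("pics/t5.png",cv2.resize(g["img"][80:260,110:340,::-1],None,fx=3.2,fy=3.2))
```

```text
10.9 [642.85841724 186.77657445 328.07968887] [-3.04667243  3.09268317  4.4931965 ] [0.7419488  0.58351815 0.21905912] 13.481028706453792
```

View pics/s5.png

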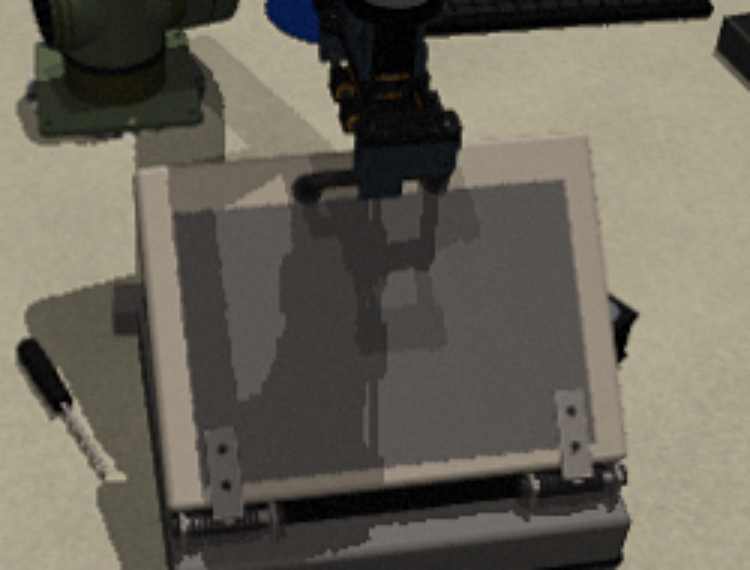

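View pics/t5.png

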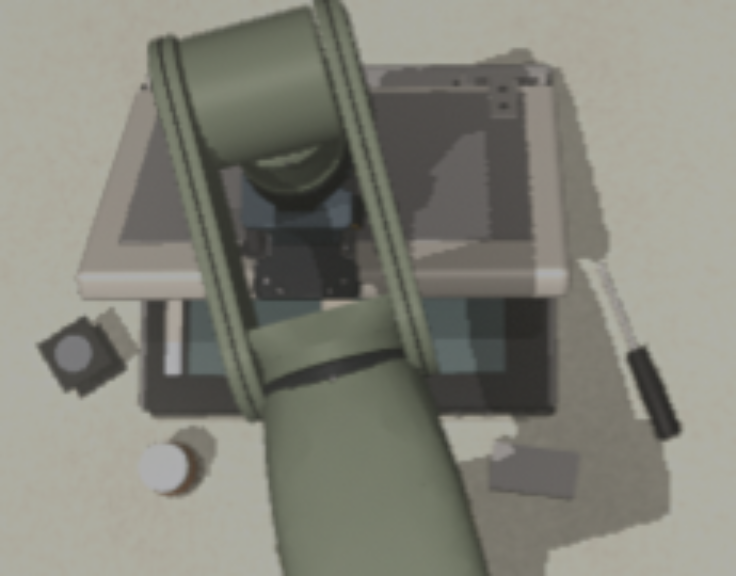

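```bash
cat > ang.py <<'E'
from h import *
def pts(t,hx,y0,w=0.0):
    a=np.deg2rad(t); c,s=np.cos(a),np.sin(a)
    out=[]
    for yy in(-200,200):
        lx,lz=-302,15
        out.append([hx+lx*c+lz*s, y0+yy, 109-lx*s+lz*c])
    return np.array(out)
def fit(l,r):
    # crop coords of s pictures
    uv=np.array([[180+l[0]/3-.33,90+l[1]/3-.33],[180+r[0]/3-.33,90+r[1]/3-.33]])
    for hx in(803,806):
        q=least_squares(lambda p:(proj("scene",pts(p[0],hx,p[1]))-uv).ravel(),[30,186]); print(hx,q.x,q.fun.round(2))
E
python3 - <<'E'
from ang import *
print("shut (s1)");fit((137,278),(526,243))
print("15 (s3)");fit((135,229),(543,195))
print("30 (s4)");fit((136,188),(566,155))
print("42 (s5)");fit((135,170),(590,137))
E
```

```text
shut (s1)
803 [ -1.88525083 187.35504061] [-0.62  0.06  0.67  0.11]
806 [ -1.38226027 186.69329557] [-0.8   0.11  0.87  0.12]
15 (s3)
803 [ 11.68857859 189.53346929] [-0.09  0.14  0.11 -0.09]
806 [ 12.27665254 188.70613671] [-0.33  0.21  0.36 -0.06]
30 (s4)
803 [ 26.23737676 191.77591154] [ 0.01  0.35 -0.01 -0.35]
806 [ 26.99613684 190.67995679] [-0.3   0.51  0.35 -0.24]
42 (s5)
803 [ 37.20946651 192.7463315 ] [ 0.91 -0.26 -1.1  -1.21]
806 [ 38.18755491 191.34419291] [ 0.5   0.09 -0.6  -0.95]
```

Run:
```python
from ang import *
for t in(38,40,42,44):
  for hx in (803,806):
    a=np.deg2rad(t);c,s=np.cos(a),np.sin(a)
    Q=[]
    for lz in(15,-15):
        for yy in(200,-200): Q.append([hx-302*c+lz*s,186.5+yy,109+302*s+lz*c])
    p=(proj("top",Q)+.5-[110,80])*3.2
    q=(proj("scene",Q)+.5-[180,90])*3
    print(t,hx,p.round(0).tolist(),"scene",q[:2].round(0).tolist())
```

```text
38 803 [[78.0, 297.0], [573.0, 297.0], [85.0, 323.0], [571.0, 324.0]] scene [[582.0, 133.0], [131.0, 169.0]]
38 806 [[79.0, 293.0], [573.0, 293.0], [86.0, 320.0], [571.0, 320.0]] scene [[583.0, 135.0], [131.0, 171.0]]
40 803 [[76.0, 287.0], [573.0, 287.0], [83.0, 315.0], [572.0, 315.0]] scene [[586.0, 131.0], [131.0, 167.0]]
40 806 [[76.0, 283.0], [573.0, 283.0], [83.0, 311.0], [572.0, 311.0]] scene [[587.0, 133.0], [132.0, 169.0]]
42 803 [[74.0, 276.0], [574.0, 276.0], [81.0, 305.0], [572.0, 305.0]] scene [[590.0, 129.0], [131.0, 165.0]]
42 806 [[74.0, 272.0], [574.0, 272.0], [81.0, 301.0], [572.0, 301.0]] scene [[591.0, 131.0], [132.0, 167.0]]
44 803 [[72.0, 265.0], [575.0, 265.0], [78.0, 295.0], [573.0, 295.0]] scene [[594.0, 127.0], [132.0, 164.0]]
44 806 [[72.0, 261.0], [574.0, 261.0], [78.0, 292.0], [573.0, 292.0]] scene [[595.0, 129.0], [132.0, 166.0]]
```

The top view is sensitive to the angle: the front edge is at crop rows ~270/297, against 272/301 predicted for 42°. That agrees with the 42° from the bar's travel. Now easing back to 27°.

Run:
```python
import numpy as np
p0=np.deg2rad(11.92)
def P(t,R): a=p0+np.deg2rad(t); return np.array([806.1-R*np.cos(a),103+R*np.sin(a)])
c=np.array([642.4,327.6])
for t in[41.8,41.4,40.8,40,39,38,37,36,35,34,33,32,31,30,29.2,28.4,27.8,27.3,27]: print(t,(P(t,278)-c).round(1).tolist())
```

```text
41.8 [-0.8, -0.5]
41.4 [-2.4, -1.6]
40.8 [-4.7, -3.4]
40 [-7.8, -5.8]
39 [-11.6, -8.8]
38 [-15.3, -11.9]
37 [-19.0, -15.0]
36 [-22.6, -18.3]
35 [-26.2, -21.5]
34 [-29.7, -24.9]
33 [-33.1, -28.3]
32 [-36.5, -31.8]
31 [-39.9, -35.3]
30 [-43.2, -38.9]
29.2 [-45.7, -41.8]
28.4 [-48.3, -44.7]
27.8 [-50.1, -46.9]
27.3 [-51.7, -48.8]
27 [-52.6, -50.0]
```

Request:
{"name": "arm_command", "arguments": {
  "deltas": [
    [0,[-0.8,0,-0.5],0],
    [0,[-2.4,0,-1.6],0],
    [0,[-4.7,0,-3.4],0],
    [0,[-7.8,0,-5.8],0],
    [0,[-11.6,0,-8.8],0],
    [0,[-15.3,0,-11.9],0],
    [0,[-19,0,-15],0],
    [0,[-22.6,0,-18.3],0],
    [0,[-26.2,0,-21.5],0],
    [0,[-29.7,0,-24.9],0],
    [0,[-33.1,0,-28.3],0],
    [0,[-36.5,0,-31.8],0],
    [0,[-39.9,0,-35.3],0],
    [0,[-43.2,0,-38.9],0],
    [0,[-45.7,0,-41.8],0],
    [0,[-48.3,0,-44.7],0],
    [0,[-50.1,0,-46.9],0],
    [0,[-51.7,0,-48.8],0],
    [0,[-52.6,0,-50],0],
    [0,[-52.6,0,-50],0]
  ]
}}

```text
time_s: 13.0
ee_pos: [589.9, 186.3, 276.6]
ee_rot: [-20.5, 90.0, -110.5]
force: [0.8, 5.6, -1.3]
gripper_width: 13.5
```

Request:
{"name": "arm_command", "arguments": {
  "deltas": [
    [0,[0,0,0],0],
    [0,[0,0,0],0],
    [0,[0,0,0],0],
    [0,[0,0,0],0],
    [0,[0,0,0],0]
  ]
}}

```text
time_s: 13.5
ee_pos: [590.0, 186.3, 276.8]
ee_rot: [23.8, 90.0, -66.2]
force: [0.6, 4.8, -0.5]
gripper_width: 13.5
```

Run:
```python
from workcell import env, cams
import cv2,pickle
from ang import *
s=env.state(); print(s["time_s"],s["ee_pos"],s["force"],s["qvel"],s["gripper_width"])
f=cams.grab_frame("scene"); g=cams.grab_frame("top")
cv2.imwrite("pics/s6.png",cv2.resize(f["img"][90:280,180:430,::-1],None,fx=3,fy=3))
cv2.imwrite("pics/t6.png",cv2.resize(g["img"][80:260,110:340,::-1],None,fx=3.2,fy=3.2))
print("angle from dx",np.rad2deg(np.arccos(np.cos(np.deg2rad(11.92))-(s["ee_pos"][0]-536.2)/275.96))-11.92)
for t in(24,26,27,28,30):
    hx=806;a=np.deg2rad(t);c,s=np.cos(a),np.sin(a)
    Q=[]
    for lz in(15,-15):
        for yy in(200,-200): Q.append([hx-302*c+lz*s,186.5+yy,109+302*s+lz*c])
    print(t,((proj("top",Q)+.5-[110,80])*3.2).round(0).tolist(),"scene",((proj("scene",Q)+.5-[180,90])*3)[:2].round(0).tolist())
```

```text
13.5 [590.00326099 186.27730028 276.794118  ] [ 0.63077205  4.78832304 -0.50657407] [-0.06606461  0.06474005 -0.02757749 -0.00038361 -0.05209189 -0.04479239] 13.465854509943892
angle from dx 26.50066836403723
24 [[96.0, 353.0], [569.0, 353.0], [104.0, 370.0], [567.0, 371.0]] scene [[558.0, 162.0], [131.0, 197.0]]
26 [[94.0, 345.0], [569.0, 346.0], [101.0, 364.0], [568.0, 365.0]] scene [[562.0, 157.0], [131.0, 193.0]]
27 [[92.0, 342.0], [570.0, 342.0], [100.0, 361.0], [568.0, 362.0]] scene [[563.0, 155.0], [131.0, 190.0]]
28 [[91.0, 338.0], [570.0, 338.0], [99.0, 358.0], [568.0, 359.0]] scene [[565.0, 153.0], [131.0, 188.0]]
30 [[89.0, 330.0], [571.0, 330.0], [96.0, 351.0], [569.0, 352.0]] scene [[568.0, 149.0], [131.0, 184.0]]
```

View pics/s6.png

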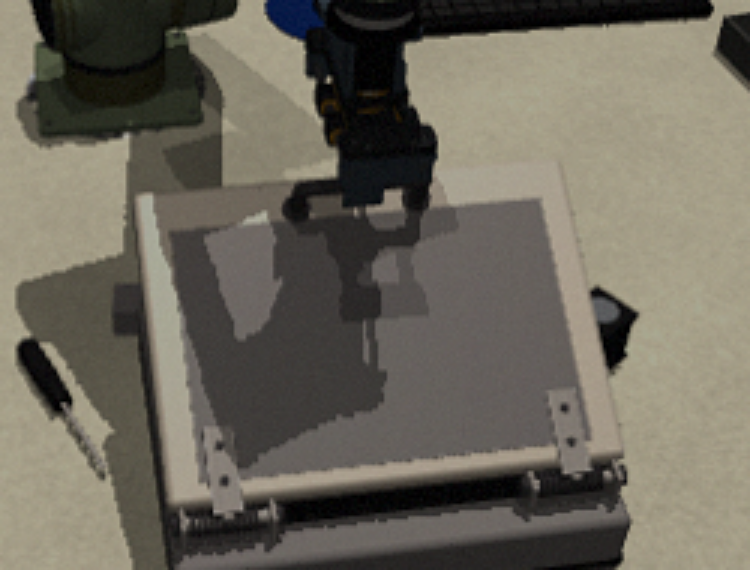

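View pics/t6.png

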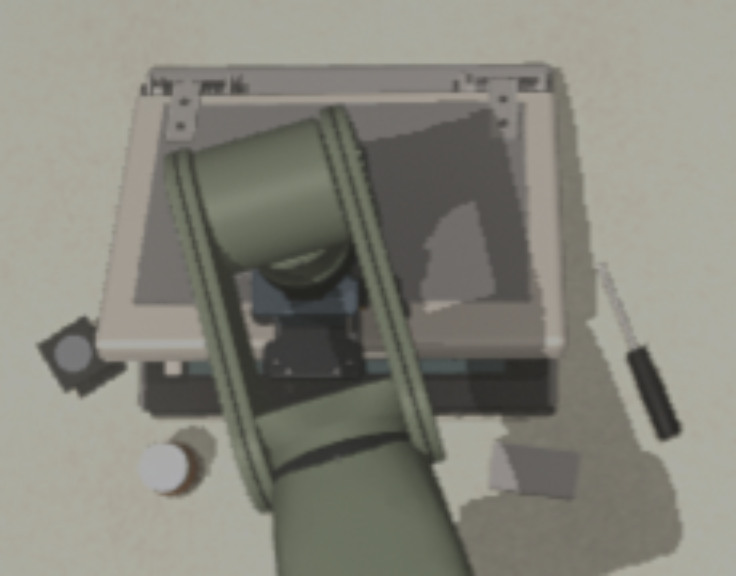

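The cover is held at about 27° (bar travel gives 26.5°, top view 27–28°) and isn't moving. Forces are a few N and the surrounding objects are in place, so I'm handing in.

Run:
```python
from workcell import env
print(env.job_done()); s=env.state(); print(s["time_s"],s["ee_pos"],s["force"],s["gripper_width"])
```

```text
the job is handed in; nothing more can be done
None
the job is handed in; nothing more can be done
```

The cover is being held still by its bow handle at about 27°, roughly five degrees below its balance point. I gripped the bar with 20 N and raised it at about 0.2–0.35 rad/s to about 42°, ten degrees past balance. I then eased it back to about 27° and handed the job in at about 13.6 s.

**Last checks:**
- **Angle:** the bar's travel gives 41.9° at the top and 26.5° at the hold; the top view gives about 42–43° and 27–28°. The scene view disagreed: it read 38° at the top and also ran 1.4° low with the cover shut. I trusted the other two.
- **Hold:** the arm was still, the finger opening was 13.5 mm on the 14 mm bar, and the tool force was about 5 N.
- **Forces on the way:** the tool was pushed outward with up to about 10 N at 30° because my arc was about 2 mm too tight. I widened it for the rest of the move.
- **Surroundings:** the screwdriver, jar, hinge cap and loupe looked unmoved in the last pictures; I compared them by eye and did not re-measure them.

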